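# Pillar posts onto the optical rail in order of height

### The job

Set out the four steel pillar posts on the four carriers of the optical rail in order of height: the tallest on the carrier next to the upright dark end plate, then each shorter one on the next carrier, so that the shortest stands at the far end. Stand each post upright in the middle of the ring on its carrier, let go of it, and leave the objective canister beside the work where it is.

Things in the scene. Friction and masses are not known exactly. Their poses are not given: they have to be found in the camera images.
- pillar_84: the tallest of four plain steel pillar posts, loose, standing upright on the bench at the start: a cylinder of 25 mm diameter and 84 mm height with a small dark tapped hole in the top (and a dark cross hole 9 mm below the top, look only). Origin at the centre of its underside, z up along its axis. About 0.22 kg, varies.
- pillar_66: the second tallest of four plain steel pillar posts, loose, standing upright on the bench at the start: a cylinder of 25 mm diameter and 66 mm height with a small dark tapped hole in the top (and a dark cross hole 9 mm below the top, look only). Origin at the centre of its underside, z up along its axis. About 0.17 kg, varies.
- pillar_48: the second shortest of four plain steel pillar posts, loose, standing upright on the bench at the start: a cylinder of 25 mm diameter and 48 mm height with a small dark tapped hole in the top (and a dark cross hole 9 mm below the top, look only). Origin at the centre of its underside, z up along its axis. About 0.12 kg, varies.
- pillar_30: the shortest of four plain steel pillar posts, loose, standing upright on the bench at the start: a cylinder of 25 mm diameter and 30 mm height with a small dark tapped hole in the top (and a dark cross hole 9 mm below the top, look only). Origin at the centre of its underside, z up along its axis. About 0.08 kg, varies.
- carrier_1: black carrier, one of four alike fixed in a row on a low rail: the outermost one at the rail's +y (left) end. Flat top 56 mm across the rail by 46 mm along it, 34 mm above the bench, with a white ring, 33 mm outside diameter, at its centre; below the top a thumbscrew sticks out 12 mm towards the robot. Neighbours 58 to 82 mm apart. Origin at the ring's centre on the top face; y along the rail, z up.
- carrier_2: black carrier, one of four alike fixed in a row on a low rail: the second from the left. Flat top 56 mm across the rail by 46 mm along it, 34 mm above the bench, with a white ring, 33 mm outside diameter, at its centre; below the top a thumbscrew sticks out 12 mm towards the robot. Neighbours 58 to 82 mm apart. Origin at the ring's centre on the top face; y along the rail, z up.
- carrier_3: black carrier, one of four alike fixed in a row on a low rail: the third from the left. Flat top 56 mm across the rail by 46 mm along it, 34 mm above the bench, with a white ring, 33 mm outside diameter, at its centre; below the top a thumbscrew sticks out 12 mm towards the robot. Neighbours 58 to 82 mm apart. Origin at the ring's centre on the top face; y along the rail, z up.
- carrier_4: black carrier, one of four alike fixed in a row on a low rail: the outermost one at the -y (right) end. Flat top 56 mm across the rail by 46 mm along it, 34 mm above the bench, with a white ring, 33 mm outside diameter, at its centre; below the top a thumbscrew sticks out 12 mm towards the robot. Neighbours 58 to 82 mm apart. Origin at the ring's centre on the top face; y along the rail, z up.
- end_stop: upright dark steel end plate fixed on the rail beyond one outermost carrier (left or right, it varies): 90 mm wide across the rail, 12 mm thick, its top 56 mm above the bench. The rail's other end has only a low flat clamp. Origin at the centre of its underside, 16 mm above the bench, about 60 mm from the nearest carrier's centre; y along the rail, z up.
- objective_can: black objective canister with a ribbed screw lid, 41 mm diameter, 57 mm tall, standing loose on the bench at the left, beside the work; a bystander to be left where it is. Origin at the centre of its underside, z up.
Not all that is in view belongs to the job. Leave any blue look-alike of the pillar_66 alone.

How it is judged:
By the outcome, as a careful person would: the job done as asked, in the order asked, and still so for the second after the job is handed in, with the robot touching nothing.
It also fails if it takes over 112 s, if anything falls off the work surface, if the arm or the gripper's body presses on something with over 40 N, if the wrist force passes 120 N, or if a joint passes its speed limit or range.

### The arm

A 6-joint arm with a two-finger parallel gripper is mounted at the origin on a cart in front of the work surface, level with it; the furniture and walls round the work are solid. World frame = base frame: x ahead of the robot, y to its left, z up, the work surface at z = 0. Lengths are in m, angles in rad, forces in N, time in s.
With the tool pointing down it reaches from about 0.3 to 0.875 m from the base axis. Payload 6.4 kg.
Tool frame: the origin (TCP) lies at the centre of the arm's flange, where the gripper is bolted on; the fingertips stand 166 mm ahead of it and the grasp point (between the pads) lies 147 mm ahead of it; z points along the fingers, y is the line along which they close (so a half turn about z gives the same grasp; the last joint's range is limited). The gripper opens to 88 mm and grips with 3 to 60 N. Pads are 18 mm wide; open, the fingers measure 123 mm over their backs; the gripper's body (75 mm by 187 mm) begins 45 mm behind the grasp point.
Start: joints at [1.132, 0.181, 1.607, -0, 1.354, -0.206], TCP at [0.133, 0.56, 0.405] pointing down, gripper open.
Joint ranges: [-2.99, 2.99], [-0.89, 2.07], [0.3, 2.58], [-1.14, 4.28], [0, 2.63], [-3.12, 3.12]. Speed limits (rad/s): [2.57, 2.57, 3.01, 3.14, 3.14, 3.14].

### API

Orientations are given as a unit quaternion [x, y, z, w].
In Python, from bench import env, get_image, calibration, close_job gives the robot as it stands.
- The arm moves only by the tool drive_tool, never from a script. Its argument "moves" is one flat list of numbers, 5 for each row, row after row: the shift along the tool's x, y, z in m, then the turn about the tool's z in units of 6 degrees (1.0 is 6 degrees), then the closure, from 0 (fully open) to 1 (shut). A call has 1 to 20 rows; each row shifts and turns the commanded pose from where the row before left it, along the tool's axes as they then stand; what a row does not reach is not made up. A row lasts 1/12 s, in which the tool goes at most 41.7 mm and 7.16 degrees, less where a joint would pass 70% of its speed; a pose out of reach is approached as far as the arm can. A call with a gripper value outside its range is refused whole. The fingers move at their own pace and stop on an object; the grip force is fixed at half the most. Time passes only in rows, so rows that do not move let the fingers close. It gives the time, the measured TCP pose, the force, the opening and the grip force at its end, in the units of the state.
- env.read_state(): the state, without advancing time (a new reading comes with each control period).
- get_image(name): name is "side" or "top"; returns (picture, depth): 400x640x3 uint8, red, green, blue; 400x640 float32, m along the optical axis (not along the pixel's ray), 0 where there is no reading.
- calibration(name): a dict with "fx", "fy", "cx", "cy" (pixels), "k1" (the pictures are not rectified: a ray, as slopes to the right and down, at radius r is drawn at 1 + k1 r^2 times it, then the intrinsics apply), "R" (3x3) and "t" (3): a world point X has camera coordinates R X + t. Camera axes: x right, y down, z forward; pixel columns grow to the right and rows downward; lengths in m; the calibration is good to about 2 mm. A picture is of the moment at which its call begins. calibration takes no time and is no camera call.
- close_job(): hands the job in; it is judged then, once.
The state is a dict: "clock": time; "q": joint angles; "qd": joint speeds; "tau": joint torques, N m; "ee_pos": TCP position; "orientation": TCP orientation; "ft_force": force on the tool from outside, world axes, zero at the start; "moment": the same for the moment, N m; "finger_gap": finger opening in m; "gripper_force": force on a finger pad.
Only numpy, scipy, OpenCV 4.12 (cv2) and the standard library are available. Lean on these libraries where they do the work, as an engineer would, in place of code of your own. Each camera call takes 0.05 s, during which the arm holds its last target. There are 200 camera calls.

## Working session

There is one attempt and no reset: what is moved stays moved. The work goes in short steps, Python scripts to look and compute and a tool call to move; the robot and the scene stay as the last step left them, time stands still between calls to the robot, and variables do not carry over. Pictures are saved under pics/ and viewed, at most 14 in all, crops included, and the job is handed in when it is done.

Besides the shell and the picture viewer there is one more tool, called after "Call:" as a command line: name --argument value ..., lists and objects as JSON in quotes. drive_tool: Moves the arm, as the interface text tells. Its arguments: {"type":"object","properties":{"moves":{"type":"array","items":{"type":"number"}}},"required":["moves"]}

```bash
mkdir -p pics; ls; python3 - <<'E'
from bench import env,get_image,calibration
import cv2,numpy as np
for n in("side","top"):
    p,d=get_image(n); cv2.imwrite(f"pics/{n}0.png",p[:,:,::-1]); np.save(f"{n}0.npy",d)
    print(calibration(n))
print(env.read_state())
E
```

```text
pics
{'fx': 454.45058682704536, 'fy': 454.45058682704536, 'cx': 324.09366493636236, 'cy': 195.17741395409146, 'k1': -0.0768553926607671, 'R': array([[ 0.57862086, -0.8153807 , -0.01876756],
       [-0.58563859, -0.39935292, -0.70536847],
       [ 0.56764896,  0.41913192, -0.70859233]]), 't': array([-0.28903932,  0.39754163,  0.79262969])}
{'fx': 490.3185127219331, 'fy': 490.3185127219331, 'cx': 326.1499046941175, 'cy': 197.38824675861332, 'k1': 0.020293326290634107, 'R': array([[ 2.21952889e-02, -9.99753262e-01,  8.85461690e-04],
       [-9.94498467e-01, -2.21693029e-02, -1.02378321e-01],
       [ 1.02372690e-01,  1.39172611e-03, -9.94745141e-01]]), 't': array([0.04198434, 0.56650071, 1.15742026])}
{'clock': 0.1, 'q': array([ 1.13170005e+00,  1.81451139e-01,  1.60786461e+00, -1.12105859e-05,
        1.35377842e+00, -2.06315820e-01]), 'qd': array([ 0.00065789, -0.00069342, -0.0038248 ,  0.00150943, -0.00016012,
       -0.00128668]), 'tau': array([ 1.15082232e-03, -4.34813762e+01, -3.42694259e+01,  7.05618714e-02,
        3.40534234e-02, -3.44568798e-05]), 'ee_pos': array([0.13254461, 0.55929717, 0.40392979]), 'orientation': array([ 1.16126388e-01,  9.93234161e-01, -7.13737141e-04, -2.32899578e-04]), 'ft_force': array([ 0.50312785,  0.0142352 , -0.01920226]), 'moment': array([-0.00199922,  0.00047281,  0.04090037]), 'gripper_force': 0.0, 'finger_gap': 0.08773724787535868}
```

View pics/top0.png

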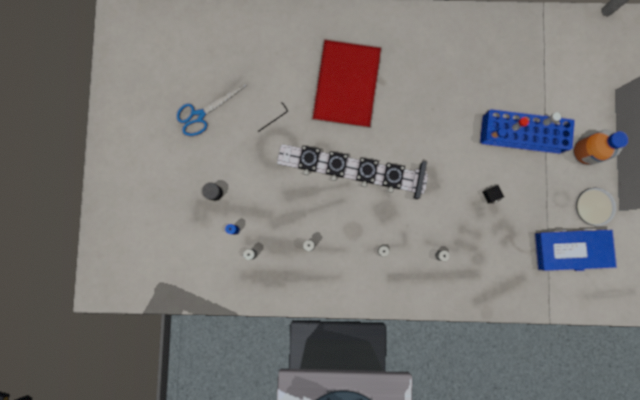

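View pics/side0.png

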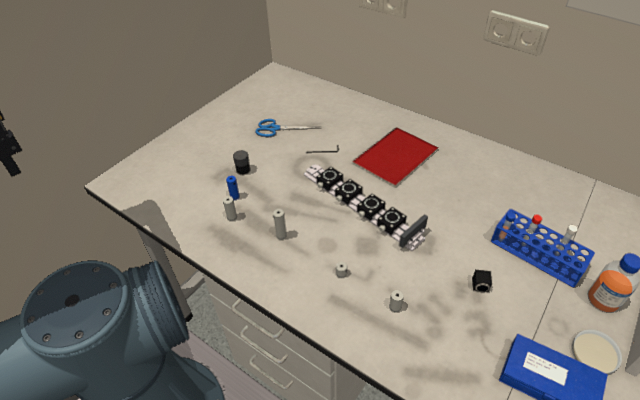

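Candidates (top view): pillars at (249,254), (309,245), (384,251), (444,255). The blue look-alike is at (231,229) and the black canister at (212,191); neither is to be moved. The end plate is at (421,180), the right (-y) end. In the side view the pillars run, left to right, medium (230,208), tallest (279,224), shortest (341,270), second shortest (397,300). I'll measure them and check in a close crop.

```bash
cat > h.py <<'E'
from bench import env,get_image,calibration
import cv2,numpy as np
def K(c): return np.array([[c['fx'],0,c['cx']],[0,c['fy'],c['cy']],[0,0,1]]),np.array([c['k1'],0,0,0,0.])
def rays(n,uv):
    c=calibration(n);k,D=K(c)
    s=cv2.undistortPoints(np.float64(uv).reshape(-1,1,2),k,D)[:,0]
    return np.c_[s,np.ones(len(s))],c
def plane(n,uv,z):   # pixels -> world on plane z
    r,c=rays(n,uv);R=c['R'];o=-R.T@c['t'];d=r@R
    return o+d*((z-o[2])/d[:,2])[:,None]
def cloud(n,dep):
    v,u=np.mgrid[:400,:640];r,c=rays(n,np.c_[u.ravel(),v.ravel()])
    return ((r*dep.reshape(-1,1)-c['t'])@c['R']).reshape(400,640,3)
def proj(n,X):
    c=calibration(n);k,D=K(c)
    return cv2.projectPoints(np.float64(X).reshape(-1,1,3),cv2.Rodrigues(c['R'])[0],c['t'],k,D)[0][:,0]
E
python3 - <<'E'
from h import *
p=cv2.imread("pics/top0.png");d=np.load("top0.npy");C=cloud("top",d)
H=C[:,:,2]
m=((H>.012)).astype(np.uint8)
n,l,st,ce=cv2.connectedComponentsWithStats(m)
for i in range(1,n):
    if st[i,4]<25: continue
    s=l==i;z=np.percentile(H[s],90);t=s&(H>z-.006)
    vu=np.argwhere(t);print(ce[i].round(),st[i,4],'z90 %.4f'%z,plane("top",[vu[:,::-1].mean(0)],z).round(4),C[t].mean(0).round(4))
a=cv2.resize(p[135:275,190:460],None,fx=2.9,fy=2.9,interpolation=cv2.INTER_CUBIC)
q=cv2.imread("pics/side0.png")
b=cv2.resize(q[140:320,190:460],None,fx=2.9,fy=2.9,interpolation=cv2.INTER_CUBIC)
cv2.imwrite("pics/top0c.png",a);cv2.imwrite("pics/side0c.png",b)
E
```

```text
[ 39. 186.] 31153 z90 0.2814 [[0.7113 0.6681 0.2814]] [0.7037 0.6372 0.3314]
[614.   6.] 228 z90 0.0689 [[ 1.0529 -0.6493  0.0689]] [ 1.0512 -0.6474  0.072 ]
[619. 144.] 3883 z90 0.1069 [[ 0.7001 -0.5933  0.1069]] [ 0.6868 -0.5588  0.1644]
[529. 129.] 2238 z90 0.0900 [[ 0.7422 -0.41    0.09  ]] [ 0.7252 -0.3826  0.1555]
[357. 169.] 3137 z90 0.0379 [[ 0.6362 -0.0306  0.0379]] [ 0.6344 -0.0291  0.05  ]
[212. 191.] 305 z90 0.0596 [[0.5727 0.3288 0.0596]] [0.5718 0.3269 0.0674]
[493. 194.] 250 z90 0.0361 [[ 0.583  -0.35    0.0361]] [ 0.5819 -0.3467  0.0457]
[597. 206.] 690 z90 0.0164 [[ 0.5592 -0.6025  0.0164]] [ 0.5583 -0.598   0.0245]
[232. 229.] 128 z90 0.0679 [[0.4833 0.2752 0.0679]] [0.4831 0.273  0.0798]
[576. 250.] 3013 z90 0.0404 [[ 0.4535 -0.5428  0.0404]] [ 0.4535 -0.541   0.0439]
[309. 245.] 99 z90 0.0855 [[0.4489 0.0921 0.0855]] [0.4489 0.0917 0.0962]
[383. 251.] 90 z90 0.0323 [[ 0.4398 -0.0849  0.0323]] [ 0.4398 -0.0852  0.0299]
[250. 254.] 123 z90 0.0684 [[0.4252 0.2303 0.0684]] [0.4252 0.2306 0.066 ]
[442. 255.] 116 z90 0.0504 [[ 0.4324 -0.2242  0.0504]] [ 0.4324 -0.2248  0.048 ]
[343. 396.] 172 z90 0.0162 [[0.1003 0.0037 0.0162]] [0.1057 0.0048 0.035 ]
```

View pics/top0c.png

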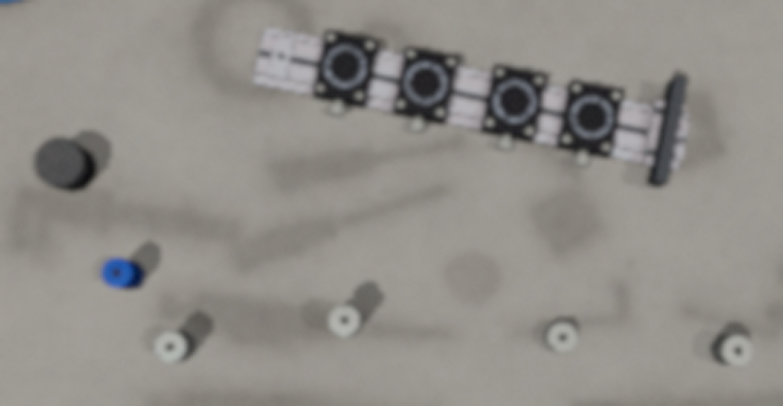

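View pics/side0c.png

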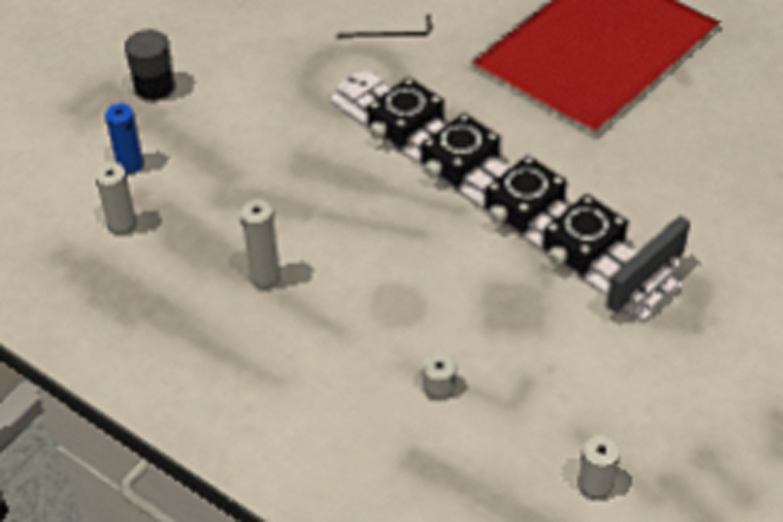

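The crops confirm the choice, with pillar holes in the top crop at (171,346) = 66, (344,320) = 84, (562,337) = 30 and (737,350) = 48. The blue look-alike at (120,272) stays. Ring centres are at (346,66), (425,83), (515,101) and (591,118), and the plate at (668,130) is next to carrier_4. I'll refine these in both views.

```bash
cat > meas.py <<'E'
from h import *
P={84:(.4489,.0921),66:(.4252,.2303),48:(.4324,-.2242),30:(.4398,-.0849)}
def cir(p,n,X,rad,lo,smax):   # centroid of the bright grey blob within rad px of the predicted spot, filled
    u,v=proj(n,X)[0];hsv=cv2.cvtColor(p,cv2.COLOR_BGR2HSV)
    yy,xx=np.mgrid[:400,:640]
    m=((hsv[:,:,2]>lo)&(hsv[:,:,1]<smax)&(np.hypot(xx-u,yy-v)<rad)).astype(np.uint8)
    cs=cv2.findContours(m,cv2.RETR_EXTERNAL,cv2.CHAIN_APPROX_NONE)[0]
    c=max(cs,key=cv2.contourArea)
    (ex,ey),ax,_=cv2.fitEllipse(c);return (ex,ey),ax
E
python3 - <<'E'
from meas import *
T=cv2.imread("pics/top0.png");S=cv2.imread("pics/side0.png")
for h,xy in P.items():
    X=[*xy,h/1000]
    # side: report grey profile to set a threshold
    for n,p in(("top",T),("side",S)):
        u,v=proj(n,X)[0].round().astype(int);print(h,n,u,v,p[v-9:v+10:1,u,1],p[v,u-9:u+10,1])
C=np.array([(346,66),(425,83),(515,101),(591,118)])/2.9+[190,135]-.33
Cs=np.array([(406,101),(461,138),(526,183),(587,223)])/2.9+[190,140]-.33
for n,p,c in(("top",T,C),("side",S,Cs)):
    print(n,plane(n,c,.034).round(4).tolist())
    for q in c:
        # ring: grey pixels inside black carrier
        u,v=q; g=p[:,:,1].astype(int);yy,xx=np.mgrid[:400,:640]
        m=(g>60)&(np.hypot(xx-u,yy-v)<(9.5 if n=="top" else 9.))
        vu=np.argwhere(m).astype(np.int32)[:,::-1].copy()
        e=cv2.fitEllipse(cv2.convexHull(vu)); w=plane(n,[e[0]],.034)[0]
        print(n,q.round(1),len(vu),np.round(e[0],2),np.round(e[1],1),w.round(4))
E
```

```text
84 top 309 245 [151 147 133 124 140 162 169 161 136 121 143 169 178 176 165 150 145 147
 149] [114 116 126 150 171 176 168 144 114 121 154 171 170 152 116  98 108 123
 133]
84 side 277 212 [172 167 157 149 146 159 180 179 135  75 133 191 195 168 107 105 107 109
 109] [165 166 167 167 166 176 193 192 162  75  33  89 159 190 191 172 144 151
 152]
66 top 249 254 [136 141 142 140 148 168 176 169 148 127 143 171 182 178 166 156 152 152
 152] [142 139 141 158 175 177 164 135 111 127 160 176 176 155 110  72  70  89
 113]
66 side 227 199 [177 164 164 163 162 172 189 191 152  49 115 195 194 162 109 107 111 110
 110] [185 186 187 185 187 190 192 191 135  49  62 152 193 197 182  65  48  56
  76]
48 top 444 256 [ 94  94  97 126 159 170 164 141 105 107 142 166 173 167 154 151 152 153
 153] [ 99  78  80 107 145 168 174 163 134 107 128 159 170 166 159 153 150 149
 149]
48 side 395 294 [178 177 174 174 173 189 193 195 193 165 144 192 195 193 192 120 107 113
 112] [179 179 177 177 171 173 192 199 198 165  81  38  68 182 194 192 191 182
 181]
30 top 383 251 [147 138 115 110 136 163 170 160 131 114 137
[... 401 characters left out ...]
9.  157.4] 143 [309.09 157.93] [15.6 18.8] [0.6603 0.0981 0.034 ]
top [336.2 163.3] 151 [336.01 163.78] [16.2 18.7] [0.6474 0.0325 0.034 ]
top [367.3 169.5] 149 [367.79 169.47] [16.3 19. ] [ 0.6352 -0.0448  0.034 ]
top [393.5 175.4] 139 [393.31 176.04] [16.9 18.6] [ 0.6205 -0.1068  0.034 ]
side [[0.6634, 0.0977, 0.034], [0.6512, 0.0306, 0.034], [0.6365, -0.0445, 0.034], [0.6257, -0.1094, 0.034]]
side [329.7 174.5] 121 [328.95 173.68] [15.  17.4] [0.6649 0.101  0.034 ]
side [348.6 187.3] 120 [348.18 186.73] [15.5 17.9] [0.6522 0.0326 0.034 ]
side [371.  202.8] 104 [370.67 202.12] [14.9 17.3] [ 0.6379 -0.0426  0.034 ]
side [392.1 216.6] 103 [391.72 216.04] [15.6 17.8] [ 0.6267 -0.1079  0.034 ]
```

```bash
cat >> meas.py <<'E'
def dark(p,uv,rad,f=.5):    # centroid of the dark spot/disc at uv
    g=cv2.resize(p,None,fx=8,fy=8,interpolation=cv2.INTER_CUBIC)[:,:,1]
    u,v=(np.array(uv)+.5)*8-.5; R=int(rad*8);u0,v0=int(u)-R,int(v)-R
    w=g[v0:v0+2*R+1,u0:u0+2*R+1]
    lo,hi=np.percentile(w,[2,90]);m=(w<lo+f*(hi-lo)).astype(np.uint8)
    n,l,st,ce=cv2.connectedComponentsWithStats(m,connectivity=4)
    i=min(range(1,n),key=lambda i:np.hypot(*(ce[i]-R)) if st[i,4]>40 else 1e9)
    return (ce[i]+[u0,v0]+.5)/8-.5, st[i,4]/64
E
python3 - <<'E'
from meas import *
T=cv2.imread("pics/top0.png");S=cv2.imread("pics/side0.png")
for h,xy in P.items():
    for n,p in(("top",T),("side",S)):
        uv=proj(n,[*xy,h/1000])[0]
        if n=="side":uv=uv+[.7,0]
        c,a=dark(p,uv,3.2);print(h,n,c.round(2),round(a,1),plane(n,[c],h/1000)[0].round(4))
C=np.array([(346,66),(425,83),(515,101),(591,118)])/2.9+[190,135]-.33
Cs=np.array([(406,101),(461,138),(526,183),(587,223)])/2.9+[190,140]-.33
W=[]
for n,p,c in(("top",T,C),("side",S,Cs)):
    for q in c:
        e,a=dark(p,q,6.5,.55);w=plane(n,[e],.034)[0];W.append(w);print(n,e.round(2),round(a,1),w.round(4))
W=np.array(W).reshape(2,4,3);M=W.mean(0);print(M.round(4),(W[0]-W[1]).round(4))
d=M[0]-M[3];print(np.degrees(np.arctan2(d[1],d[0])))
E
```

```text
84 top [308.35 244.84] 6.8 [0.4499 0.0927 0.084 ]
84 side [277.95 211.93] 5.2 [0.4506 0.0914 0.084 ]
66 top [248.1  254.14] 6.6 [0.4256 0.2322 0.066 ]
66 side [227.4  199.11] 4.8 [0.4262 0.2304 0.066 ]
48 top [444.06 255.48] 6.3 [ 0.4325 -0.2255  0.048 ]
48 side [397.04 294.6 ] 7.1 [ 0.4343 -0.2275  0.048 ]
30 top [383.57 250.87] 6.2 [ 0.4399 -0.0855  0.03  ]
30 side [341.05 265.51] 5.8 [ 0.4413 -0.0872  0.03  ]
top [308.6  157.25] 76.9 [0.662  0.0994 0.034 ]
top [336.28 163.19] 76.2 [0.6489 0.0319 0.034 ]
top [367.02 169.42] 78.6 [ 0.6353 -0.043   0.034 ]
top [393.54 174.88] 77.4 [ 0.6233 -0.1073  0.034 ]
side [329.3  174.59] 47.8 [0.6626 0.0983 0.034 ]
side [348.48 187.36] 54.4 [0.6507 0.0308 0.034 ]
side [371.29 201.1 ] 86.7 [ 0.6417 -0.0421  0.034 ]
side [392.09 215.14] 93.1 [ 0.6297 -0.1072  0.034 ]
[[ 0.6623  0.0988  0.034 ]
 [ 0.6498  0.0313  0.034 ]
 [ 0.6385 -0.0425  0.034 ]
 [ 0.6265 -0.1072  0.034 ]] [[-0.0006  0.0011  0.    ]
 [-0.0019  0.0011  0.    ]
 [-0.0064 -0.0009  0.    ]
 [-0.0064 -0.0001 -0.    ]]
80.1450678054112
```

Call:
drive_tool --moves '[0,0,0,1.11,0,0,0,0,1.11,0,0,0,0,1.11,0,0,0,0,1.11,0,0,0,0,1.11,0,0,0,0,1.11,0,0,0,0,1.11,0,0,0,0,1.11,0,0,0,0,1.11,0,0,0,0,1.11,0,0,0,0,1.11,0,0,0,0,1.11,0,0,0,0,1.11,0,0,0,0,0,0]'

```text
clock: 1.27
ee_pos: [0.1326, 0.5594, 0.4042]
orientation: [0.767, 0.642, -0.0, 0.0]
ft_force: [-0.6, 0.8, -0.1]
finger_gap: 0.0883
gripper_force: 0.0
```

```bash
cat > go.py <<'E'
import sys,numpy as np
from bench import env
from scipy.spatial.transform import Rotation as R
T={'p84':(.4502,.092),'p66':(.4259,.2313),'p48':(.4334,-.2265),'p30':(.4406,-.0863),
'c1':(.6623,.0988),'c2':(.6498,.0313),'c3':(.636,-.0437),'c4':(.6243,-.108)}
s=env.read_state();r=R.from_quat(s['orientation']);m=r.as_matrix()
y=np.degrees(np.arctan2(m[1,1],m[0,1]))
print('t',s['clock'],'pos',s['ee_pos'].round(4),'yaw_y %.2f'%y,'tilt',np.round(np.degrees(m[:2,2]),2),'gap',round(s['finger_gap'],4),'F',s['ft_force'].round(1),'turn units %.2f'%((y+10)/6))
for a in sys.argv[1:]:
    n,z=a.split(':');z=float(z)+.147
    d=r.inv().apply(np.r_[T[n],z]-s['ee_pos']);print(a,(d*1000).round(1))
E
python3 go.py p84:.055
```

```text
t 1.2667 pos [0.1326 0.5594 0.4042] yaw_y -10.15 tilt [-0.02 -0.05] gap 0.0883 F [-0.6  0.8 -0.1] turn units -0.03
p84:.055 [-403.9  395.1  202.5]
```

Call:
drive_tool --moves '[-0.0237,0.0232,0,0,0,-0.0237,0.0232,0,0,0,-0.0237,0.0232,0,0,0,-0.0237,0.0232,0,0,0,-0.0237,0.0232,0,0,0,-0.0237,0.0232,0,0,0,-0.0237,0.0232,0,0,0,-0.0237,0.0232,0,0,0,-0.0237,0.0232,0,0,0,-0.0237,0.0232,0,0,0,-0.0237,0.0232,0,0,0,-0.0237,0.0232,0,0,0,-0.0237,0.0232,0,0,0,-0.0237,0.0232,0,0,0,-0.0237,0.0232,0,0,0,-0.0237,0.0232,0,0,0,-0.0237,0.0232,0,0,0,0,0,0,0,0,0,0,0,0,0]'

```text
clock: 2.85
ee_pos: [0.4523, 0.0934, 0.4044]
orientation: [0.766, 0.643, -0.0, -0.0]
ft_force: [0.0, -0.4, -0.9]
finger_gap: 0.0885
gripper_force: 0.0
```

```bash
python3 go.py p84:.055
```

```text
t 2.85 pos [0.4523 0.0934 0.4044] yaw_y -9.94 tilt [-0.05  0.01] gap 0.0885 F [ 0.  -0.4 -0.9] turn units 0.01
p84:.055 [ -1.8  -1.6 202.4]
```

Call:
drive_tool --moves '[-0.0018,-0.0016,0.028,0,0,0,0,0.03,0,0,0,0,0.03,0,0,0,0,0.03,0,0,0,0,0.03,0,0,0,0,0.028,0,0,0,0,0.018,0,0,0,0,0.008,0,0,0,0,0,0,0]'

```text
clock: 3.6
ee_pos: [0.4484, 0.0942, 0.2011]
orientation: [0.765, 0.644, -0.002, -0.002]
ft_force: [-0.9, -0.6, 0.6]
finger_gap: 0.0881
gripper_force: 0.0
```

```bash
python3 go.py p84:.055
```

```text
t 3.6 pos [0.4484 0.0942 0.2011] yaw_y -9.77 tilt [-0.25  0.02] gap 0.0881 F [-0.9 -0.6  0.6] turn units 0.04
p84:.055 [-1.8  2.2 -1. ]
```

Call:
drive_tool --moves '[-0.0018,0.0015,0,0,0,0,0,0,0,0,0,0,0,0,0]'

```text
clock: 3.85
ee_pos: [0.4519, 0.0913, 0.2042]
orientation: [0.765, 0.644, 0.001, 0.001]
ft_force: [0.2, 0.2, 0.3]
finger_gap: 0.0881
gripper_force: 0.0
```

```bash
python3 go.py p84:.055
```

```text
t 3.85 pos [0.4519 0.0913 0.2042] yaw_y -9.89 tilt [ 0.17 -0.01] gap 0.0881 F [0.2 0.2 0.3] turn units 0.02
p84:.055 [ 0.4 -1.8  2.2]
```

Call:
drive_tool --moves '[0,0,0,0,0.5,0,0,0,0,0.5,0,0,0,0,1,0,0,0,0,1,0,0,0,0,1,0,0,0,0,1,0,0,0,0,1,0,0,0,0,1,0,0,0,0,1,0,0,0,0,1]'

```text
clock: 4.68
ee_pos: [0.4509, 0.0912, 0.2026]
orientation: [0.766, 0.643, -0.0, -0.0]
ft_force: [-0.3, -0.5, 0.3]
finger_gap: 0.0243
gripper_force: 30.1
```

```bash
python3 go.py p84:.055 c4:.094
```

```text
t 4.6833 pos [0.4509 0.0912 0.2026] yaw_y -9.92 tilt [-0.03  0.  ] gap 0.0243 F [-0.3 -0.5  0.3] turn units 0.01
p84:.055 [ 0.7 -0.9  0.6]
c4:.094 [-166.3  205.1  -38.4]
```

Call:
drive_tool --moves '[0,0,-0.01,0,1,0,0,-0.02,0,1,0,0,-0.025,0,1,0,0,-0.025,0,1,-0.005,0.006,0,0,1,-0.0115,0.014,0,0,1,-0.0167,0.0205,0,0,1,-0.0167,0.0205,0,0,1,-0.0167,0.0205,0,0,1,-0.0167,0.0205,0,0,1,-0.0167,0.0205,0,0,1,-0.0167,0.0205,0,0,1,-0.0167,0.0205,0,0,1,-0.0167,0.0205,0,0,1,-0.01,0.0137,0,0,1,-0.0062,0.007,0,0,1,0,0,0,0,1,0,0,0,0,1,0,0,0,0,1,0,0,0,0,1]'

```text
clock: 6.35
ee_pos: [0.6234, -0.1068, 0.2824]
orientation: [0.765, 0.644, -0.0, -0.001]
ft_force: [-0.1, 0.7, -2.6]
finger_gap: 0.0241
gripper_force: 30.0
```

```bash
python3 go.py c4:.0906
```

```text
t 6.35 pos [ 0.6234 -0.1068  0.2824] yaw_y -9.86 tilt [-0.06  0.03] gap 0.0241 F [-0.1  0.7 -2.6] turn units 0.02
c4:.0906 [-1.   1.2 44.8]
```

Call:
drive_tool --moves '[-0.0014,0.0011,0.008,0,1,0,0,0.014,0,1,0,0,0.012,0,1,0,0,0.006,0,1,0,0,0.002,0,1,0,0,0,0,1,0,0,0,0,1,0,0,0,0,1,0,0,0,0,1]'

```text
clock: 7.1
ee_pos: [0.6252, -0.1096, 0.2414]
orientation: [0.766, 0.643, 0.0, 0.001]
ft_force: [-0.2, -0.3, -3.1]
finger_gap: 0.024
gripper_force: 30.0
```

```bash
python3 go.py c4:.0906; python3 - <<'E'
from h import *
p,d=get_image("side");p=p[:,:,::-1];cv2.imwrite("pics/s1.png",cv2.resize(p[130:260,300:480],None,fx=4.2,fy=4.2,interpolation=cv2.INTER_CUBIC))
E
```

```text
t 7.1 pos [ 0.6252 -0.1096  0.2414] yaw_y -9.92 tilt [ 0.07 -0.03] gap 0.024 F [-0.2 -0.3 -3.1] turn units 0.01
c4:.0906 [ 1.4 -1.2  3.8]
```

View pics/s1.png

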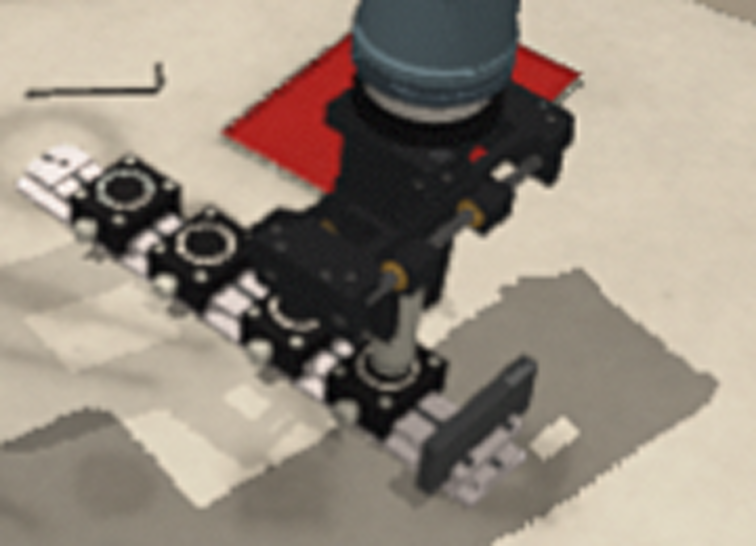

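The side crop shows the post's base at (391,350), just above ring 4, whose centre is (387,370), so it is well centred. Lowering now.

Call:
drive_tool --moves '[0.0005,-0.0003,0.001,0,1,0,0,0.001,0,1,0,0,0.001,0,1,0,0,0.001,0,1,0,0,0,0,1,0,0,0,0,1,0,0,0,0,1]'

```text
clock: 7.73
ee_pos: [0.6247, -0.1089, 0.2367]
orientation: [0.766, 0.643, 0.0, 0.0]
ft_force: [-0.4, 0.5, -1.8]
finger_gap: 0.0241
gripper_force: 30.0
```

```bash
python3 go.py c4:.0896
```

```text
t 7.7333 pos [ 0.6247 -0.1089  0.2367] yaw_y -9.92 tilt [0. 0.] gap 0.0241 F [-0.4  0.5 -1.8] turn units 0.01
c4:.0896 [ 0.8 -0.5  0.1]
```

Call:
drive_tool --moves '[0,0,0.0007,0,1,0,0,0,0,1,0,0,0,0,1]'

```text
clock: 7.98
ee_pos: [0.6247, -0.1089, 0.2367]
orientation: [0.766, 0.643, 0.0, 0.0]
ft_force: [-2.9, 0.5, 5.5]
finger_gap: 0.0244
gripper_force: 30.0
```

Call:
drive_tool --moves '[0,0,0,0,0.6,0,0,0,0,0.3,0,0,0,0,0,0,0,0,0,0,0,0,0,0,0,0,0,-0.01,0,0,0,0,-0.02,0,0,0,0,-0.03,0,0,0,0,-0.03,0,0,0,0,-0.02,0,0,0,0,0,0,0]'

```text
clock: 8.9
ee_pos: [0.6262, -0.1094, 0.3527]
orientation: [0.766, 0.643, 0.002, 0.004]
ft_force: [0.2, 0.6, 0.8]
finger_gap: 0.0879
gripper_force: 0.0
```

```bash
python3 go.py p66:.042
```

```text
t 8.9 pos [ 0.6262 -0.1094  0.3527] yaw_y -9.91 tilt [ 0.54 -0.2 ] gap 0.0879 F [0.2 0.6 0.8] turn units 0.01
p66:.042 [ 301.4 -257.6  160.7]
```

Call:
drive_tool --moves '[0.0094,-0.008,0,0,0,0.0188,-0.016,0,0,0,0.0188,-0.016,0,0,0,0.0188,-0.016,0,0,0,0.0188,-0.016,0,0,0,0.0188,-0.016,0,0,0,0.0188,-0.016,0,0,0,0.0188,-0.016,0,0,0,0.0188,-0.016,0,0,0,0.0188,-0.016,0,0,0,0.0188,-0.016,0,0,0,0.0188,-0.016,0,0,0,0.0188,-0.016,0,0,0,0.0188,-0.016,0,0,0,0.0188,-0.016,0,0,0,0.0188,-0.016,0,0,0,0.0094,-0.008,0,0,0,0,0,0,0,0,0,0,0,0,0,0,0,0,0,0]'

```text
clock: 10.57
ee_pos: [0.424, 0.2311, 0.3452]
orientation: [0.766, 0.643, -0.001, -0.0]
ft_force: [-0.1, -0.6, 1.1]
finger_gap: 0.088
gripper_force: 0.0
```

```bash
python3 go.py p66:.042; python3 - <<'E'
from meas import *
p,d=get_image("side");p=p[:,:,::-1].copy();t,_=get_image("top");t=t[:,:,::-1].copy()
for n,q in(("side",p),("top",t)):
    uv=proj(n,[.6243,-.108,.118])[0];c,a=dark(q,uv,3.2);print(n,uv.round(1),c.round(1),round(a,1),plane(n,[c],.118)[0].round(4))
f=lambda q:cv2.resize(q,None,fx=3.5,fy=3.5,interpolation=cv2.INTER_CUBIC)
cv2.imwrite("pics/s2.png",np.hstack([f(p[130:260,330:440]),f(t[100:230,345:455])]))
E
```

```text
t 10.5667 pos [0.424  0.2311 0.3452] yaw_y -9.91 tilt [-0.07 -0.04] gap 0.088 F [-0.1 -0.6  1.1] turn units 0.01
p66:.042 [  0.7   2.  156.2]
side [394.5 191.5] [395.4 191.3] 4.7 [ 0.6261 -0.1093  0.118 ]
top [399.  168.9] [398.9 168.9] 6.4 [ 0.6243 -0.1077  0.118 ]
```

View pics/s2.png

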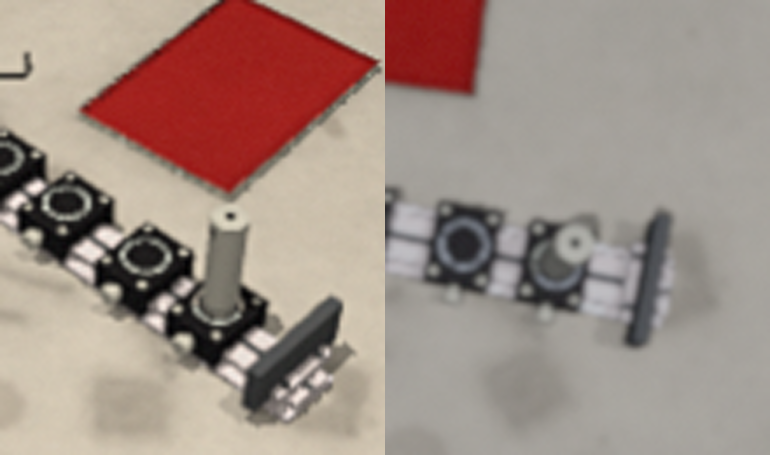

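The 84 post stands upright in ring 4: its top is at (230,217) in the side half and (574,243) in the top half. It measures within about 1 mm of centre. Next is the 66.

Call:
drive_tool --moves '[0.0007,0.0015,0.02,0,0,0,0,0.028,0,0,0,0,0.03,0,0,0,0,0.03,0,0,0,0,0.025,0,0,0,0,0.015,0,0,0,0,0.008,0,0,0,0,0,0,0,0,0,0,0,0,0,0,0,0,0,0,0,0,0,0,0,0,0,0,0]'

```text
clock: 11.67
ee_pos: [0.4265, 0.232, 0.1912]
orientation: [0.766, 0.643, 0.001, 0.001]
ft_force: [-0.5, 0.3, 0.4]
finger_gap: 0.0881
gripper_force: 0.0
```

```bash
python3 go.py p66:.042
```

```text
t 11.6667 pos [0.4265 0.232  0.1912] yaw_y -9.92 tilt [0.13 0.03] gap 0.0881 F [-0.5  0.3  0.4] turn units 0.01
p66:.042 [-0.8 -0.4  2.2]
```

Call:
drive_tool --moves '[-0.0006,0,0.001,0,0.5,0,0,0,0,0.5,0,0,0,0,1,0,0,0,0,1,0,0,0,0,1,0,0,0,0,1,0,0,0,0,1,0,0,0,0,1,0,0,0,0,1,0,0,0,0,1]'

```text
clock: 12.5
ee_pos: [0.4257, 0.2313, 0.189]
orientation: [0.766, 0.643, -0.0, -0.0]
ft_force: [0.3, -1.1, -0.9]
finger_gap: 0.0241
gripper_force: 30.0
```

```bash
python3 go.py p66:.042 c3:.076
```

```text
t 12.5 pos [0.4257 0.2313 0.189 ] yaw_y -9.92 tilt [-0.01 -0.  ] gap 0.0241 F [ 0.3 -1.1 -0.9] turn units 0.01
p66:.042 [ 0.   0.2 -0. ]
c3:.076 [-234.7  254.5  -34.1]
```

Call:
drive_tool --moves '[0,0,-0.01,0,1,0,0,-0.02,0,1,0,0,-0.025,0,1,0,0,-0.025,0,1,-0.0046,0.005,0,0,1,-0.011,0.012,0,0,1,-0.0184,0.02,0,0,1,-0.0184,0.02,0,0,1,-0.0184,0.02,0,0,1,-0.0184,0.02,0,0,1,-0.0184,0.02,0,0,1,-0.0184,0.02,0,0,1,-0.0184,0.02,0,0,1,-0.0184,0.02,0,0,1,-0.0184,0.02,0,0,1,-0.0184,0.02,0,0,1,-0.0184,0.02,0,0,1,-0.011,0.012,0,0,1,-0.0057,0.0055,0,0,1,0,0,0,0,1]'

```text
clock: 14.17
ee_pos: [0.6364, -0.0454, 0.2683]
orientation: [0.766, 0.643, -0.0, -0.0]
ft_force: [0.2, -0.5, -1.8]
finger_gap: 0.0243
gripper_force: 30.0
```

Call:
drive_tool --moves '[0,0,0,0,1,0,0,0,0,1,0,0,0,0,1,0,0,0,0,1]'

```text
clock: 14.5
ee_pos: [0.6356, -0.0427, 0.269]
orientation: [0.765, 0.644, -0.0, -0.0]
ft_force: [-0.7, -0.4, -2.0]
finger_gap: 0.0242
gripper_force: 30.0
```

```bash
python3 go.py c3:.077
```

```text
t 14.5 pos [ 0.6356 -0.0427  0.269 ] yaw_y -9.85 tilt [-0.02  0.01] gap 0.0242 F [-0.7 -0.4 -2. ] turn units 0.03
c3:.077 [-0.9  0.6 45. ]
```

Call:
drive_tool --moves '[-0.0005,0.0003,0.008,0,1,0,0,0.014,0,1,0,0,0.012,0,1,0,0,0.006,0,1,0,0,0.002,0,1,0,0,0,0,1,0,0,0,0,1,0,0,0,0,1,0,0,0,0,1,0,0,0,0,1,0,0,0,0,1]'

```text
clock: 15.42
ee_pos: [0.6364, -0.0443, 0.2275]
orientation: [0.766, 0.643, 0.0, 0.0]
ft_force: [-0.3, 0.3, -1.3]
finger_gap: 0.0245
gripper_force: 30.0
```

```bash
python3 go.py c3:.076
```

```text
t 15.4167 pos [ 0.6364 -0.0443  0.2275] yaw_y -9.92 tilt [ 0.04 -0.01] gap 0.0245 F [-0.3  0.3 -1.3] turn units 0.01
c3:.076 [ 0.5 -0.5  4.5]
```

Call:
drive_tool --moves '[0.0003,-0.0003,0.001,0,1,0,0,0.001,0,1,0,0,0.001,0,1,0,0,0.001,0,1,0,0,0.0005,0,1,0,0,0,0,1,0,0,0,0,1,0,0,0,0,1]'

```text
clock: 16.08
ee_pos: [0.636, -0.0439, 0.223]
orientation: [0.766, 0.643, -0.0, 0.0]
ft_force: [-3.6, 1.3, 4.4]
finger_gap: 0.0244
gripper_force: 30.0
```

```bash
python3 go.py c3:.076
```

```text
t 16.0833 pos [ 0.636  -0.0439  0.223 ] yaw_y -9.91 tilt [-0. -0.] gap 0.0244 F [-3.6  1.3  4.4] turn units 0.01
c3:.076 [ 0.2 -0.1 -0. ]
```

Call:
drive_tool --moves '[0,0,0,0,0.6,0,0,0,0,0.3,0,0,0,0,0,0,0,0,0,0,0,0,0,0,0,0,0,-0.01,0,0,0,0,-0.02,0,0,0,0,-0.03,0,0,0,0,-0.03,0,0,0,0,-0.03,0,0,0,0,0,0,0]'

```text
clock: 17.0
ee_pos: [0.638, -0.0443, 0.3509]
orientation: [0.765, 0.643, 0.004, 0.005]
ft_force: [1.0, -0.9, 1.0]
finger_gap: 0.0878
gripper_force: 0.0
```

```bash
python3 go.py p48:.032
```

```text
t 17.0 pos [ 0.638  -0.0443  0.3509] yaw_y -9.91 tilt [ 0.67 -0.17] gap 0.0878 F [ 1.  -0.9  1. ] turn units 0.02
p48:.032 [-214.6 -172.3  170. ]
```

Call:
drive_tool --moves '[-0.0089,-0.0071,0,0,0,-0.0179,-0.0142,0,0,0,-0.0179,-0.0142,0,0,0,-0.0179,-0.0142,0,0,0,-0.0179,-0.0142,0,0,0,-0.0179,-0.0142,0,0,0,-0.0179,-0.0142,0,0,0,-0.0179,-0.0142,0,0,0,-0.0179,-0.0142,0,0,0,-0.0179,-0.0142,0,0,0,-0.0179,-0.0142,0,0,0,-0.0179,-0.0142,0,0,0,-0.0089,-0.0071,0,0,0,0,0,0,0,0,0,0,0,0,0,0,0,0,0,0,0,0,0,0,0]'

```text
clock: 18.42
ee_pos: [0.4317, -0.2254, 0.3424]
orientation: [0.765, 0.644, 0.0, -0.0]
ft_force: [0.0, 0.7, -0.2]
finger_gap: 0.0884
gripper_force: 0.0
```

```bash
python3 go.py p48:.032
```

```text
t 18.4167 pos [ 0.4317 -0.2254  0.3424] yaw_y -9.86 tilt [-0.    0.02] gap 0.0884 F [ 0.   0.7 -0.2] turn units 0.02
p48:.032 [ -0.8   1.9 163.3]
```

Call:
drive_tool --moves '[-0.0008,0.0015,0.02,0,0,0,0,0.028,0,0,0,0,0.032,0,0,0,0,0.032,0,0,0,0,0.027,0,0,0,0,0.015,0,0,0,0,0.008,0,0,0,0,0,0,0,0,0,0,0,0,0,0,0,0,0,0,0,0,0,0,0,0,0,0,0,0,0,0,0,0]'

```text
clock: 19.5
ee_pos: [0.4329, -0.2274, 0.1814]
orientation: [0.766, 0.643, 0.0, 0.001]
ft_force: [-0.2, -0.4, 0.6]
finger_gap: 0.0879
gripper_force: 0.0
```

```bash
python3 go.py p48:.032
```

```text
t 19.5 pos [ 0.4329 -0.2274  0.1814] yaw_y -9.92 tilt [ 0.08 -0.07] gap 0.0879 F [-0.2 -0.4  0.6] turn units 0.01
p48:.032 [1.  0.4 2.4]
```

Call:
drive_tool --moves '[0.0006,0,0.0015,0,0.5,0,0,0,0,0.5,0,0,0,0,1,0,0,0,0,1,0,0,0,0,1,0,0,0,0,1,0,0,0,0,1,0,0,0,0,1,0,0,0,0,1,0,0,0,0,1]'

```text
clock: 20.33
ee_pos: [0.4327, -0.2265, 0.179]
orientation: [0.766, 0.643, 0.0, 0.0]
ft_force: [-0.7, 0.3, -0.4]
finger_gap: 0.0242
gripper_force: 30.1
```

```bash
python3 go.py p48:.032 c2:.066
```

```text
t 20.3333 pos [ 0.4327 -0.2265  0.179 ] yaw_y -9.92 tilt [ 0.01 -0.01] gap 0.0242 F [-0.7  0.3 -0.4] turn units 0.01
p48:.032 [0.2 0.7 0. ]
c2:.066 [291.4 169.5 -34. ]
```

Call:
drive_tool --moves '[0,0,-0.01,0,1,0,0,-0.025,0,1,0,0,-0.035,0,1,0,0,-0.035,0,1,0,0,-0.03,0,1,0,0,-0.015,0,1,0.006,0.0035,0,0,1,0.015,0.0087,0,0,1,0.0249,0.0145,0,0,1,0.0249,0.0145,0,0,1,0.0249,0.0145,0,0,1,0.0249,0.0145,0,0,1,0.0249,0.0145,0,0,1,0.0249,0.0145,0,0,1,0.0249,0.0145,0,0,1,0.0249,0.0145,0,0,1,0.0249,0.0145,0,0,1,0.0249,0.0145,0,0,1,0.015,0.0087,0,0,1,0.0064,0.0036,0,0,1]'

```text
clock: 22.0
ee_pos: [0.6503, 0.0341, 0.327]
orientation: [0.765, 0.644, -0.001, -0.001]
ft_force: [-0.7, -0.1, -1.6]
finger_gap: 0.0243
gripper_force: 30.0
```

Call:
drive_tool --moves '[0,0,0,0,1,0,0,0,0,1,0,0,0,0,1,0,0,0,0,1,0,0,0,0,1]'

```text
clock: 22.42
ee_pos: [0.6494, 0.0304, 0.3291]
orientation: [0.766, 0.643, -0.0, 0.0]
ft_force: [-0.3, -0.3, -1.0]
finger_gap: 0.0245
gripper_force: 30.0
```

```bash
python3 go.py c2:.067
```

```text
t 22.4167 pos [0.6494 0.0304 0.3291] yaw_y -10.00 tilt [-0.01 -0.01] gap 0.0245 F [-0.3 -0.3 -1. ] turn units 0.00
c2:.067 [  1.    0.2 115.1]
```

Call:
drive_tool --moves '[0.0004,0.0001,0.01,0,1,0,0,0.022,0,1,0,0,0.025,0,1,0,0,0.024,0,1,0,0,0.016,0,1,0,0,0.01,0,1,0,0,0.004,0,1,0,0,0,0,1,0,0,0,0,1,0,0,0,0,1,0,0,0,0,1,0,0,0,0,1,0,0,0,0,1]'

```text
clock: 23.5
ee_pos: [0.6502, 0.0317, 0.2188]
orientation: [0.766, 0.643, 0.0, 0.0]
ft_force: [-0.2, 0.1, -2.4]
finger_gap: 0.0242
gripper_force: 30.0
```

```bash
python3 go.py c2:.066
```

```text
t 23.5 pos [0.6502 0.0317 0.2188] yaw_y -9.92 tilt [ 0.07 -0.01] gap 0.0242 F [-0.2  0.1 -2.4] turn units 0.01
c2:.066 [-0.5 -0.4  5.8]
```

Call:
drive_tool --moves '[-0.0002,-0.0002,0.0015,0,1,0,0,0.0015,0,1,0,0,0.001,0,1,0,0,0.001,0,1,0,0,0.0007,0,1,0,0,0,0,1,0,0,0,0,1,0,0,0,0,1]'

```text
clock: 24.17
ee_pos: [0.6497, 0.0316, 0.213]
orientation: [0.766, 0.643, -0.0, -0.0]
ft_force: [-3.3, -0.2, 4.9]
finger_gap: 0.0242
gripper_force: 30.0
```

```bash
python3 go.py c2:.066
```

```text
t 24.1667 pos [0.6497 0.0316 0.213 ] yaw_y -9.91 tilt [-0.03 -0.  ] gap 0.0242 F [-3.3 -0.2  4.9] turn units 0.01
c2:.066 [-0.3  0.2  0. ]
```

Call:
drive_tool --moves '[0,0,0,0,0.6,0,0,0,0,0.3,0,0,0,0,0,0,0,0,0,0,0,0,0,0,0,0,0,-0.01,0,0,0,0,-0.02,0,0,0,0,-0.03,0,0,0,0,-0.03,0,0,0,0,-0.03,0,0,0,0,0,0,0]'

```text
clock: 25.08
ee_pos: [0.6518, 0.0314, 0.3408]
orientation: [0.766, 0.643, 0.004, 0.004]
ft_force: [0.7, 0.4, 0.6]
finger_gap: 0.0878
gripper_force: 0.0
```

```bash
python3 go.py p30:.022
```

```text
t 25.0833 pos [0.6518 0.0314 0.3408] yaw_y -9.91 tilt [ 0.69 -0.09] gap 0.0878 F [0.7 0.4 0.6] turn units 0.02
p30:.022 [-152.4 -189.9  169.4]
```

Call:
drive_tool --moves '[-0.0064,-0.0078,0,0,0,-0.0127,-0.0156,0,0,0,-0.0127,-0.0156,0,0,0,-0.0127,-0.0156,0,0,0,-0.0127,-0.0156,0,0,0,-0.0127,-0.0156,0,0,0,-0.0127,-0.0156,0,0,0,-0.0127,-0.0156,0,0,0,-0.0127,-0.0156,0,0,0,-0.0127,-0.0156,0,0,0,-0.0127,-0.0156,0,0,0,-0.0127,-0.0156,0,0,0,-0.0064,-0.0078,0,0,0,0,0,0,0,0,0,0,0,0,0,0,0,0,0,0,0,0,0,0,0]'

```text
clock: 26.5
ee_pos: [0.4398, -0.0862, 0.3325]
orientation: [0.765, 0.644, 0.0, 0.0]
ft_force: [-0.3, -0.7, 0.1]
finger_gap: 0.0885
gripper_force: 0.0
```

```bash
python3 go.py p30:.022
```

```text
t 26.5 pos [ 0.4398 -0.0862  0.3325] yaw_y -9.89 tilt [ 0.03 -0.  ] gap 0.0885 F [-0.3 -0.7  0.1] turn units 0.02
p30:.022 [  0.    0.8 163.5]
```

Call:
drive_tool --moves '[0,0.0006,0.02,0,0,0,0,0.028,0,0,0,0,0.032,0,0,0,0,0.03,0,0,0,0,0.022,0,0,0,0,0.014,0,0,0,0,0.008,0,0,0,0,0.003,0,0,0,0,0,0,0,0,0,0,0,0,0,0,0,0,0,0,0,0,0,0,0,0,0,0,0]'

```text
clock: 27.58
ee_pos: [0.44, -0.0867, 0.1761]
orientation: [0.766, 0.643, 0.0, 0.001]
ft_force: [0.2, 0.4, 0.0]
finger_gap: 0.0879
gripper_force: 0.0
```

```bash
python3 go.py p30:.022
```

```text
t 27.5833 pos [ 0.44   -0.0867  0.1761] yaw_y -9.92 tilt [ 0.09 -0.04] gap 0.0879 F [0.2 0.4 0. ] turn units 0.01
p30:.022 [0.5 0.5 7.1]
```

Call:
drive_tool --moves '[0.0003,0,0.003,0,0,0,0,0.002,0,0,0,0,0.001,0,0,0,0,0,0,0.5,0,0,0,0,0.5,0,0,0,0,1,0,0,0,0,1,0,0,0,0,1,0,0,0,0,1,0,0,0,0,1,0,0,0,0,1,0,0,0,0,1,0,0,0,0,1]'

```text
clock: 28.67
ee_pos: [0.4397, -0.0863, 0.1693]
orientation: [0.766, 0.643, 0.0, 0.0]
ft_force: [0.8, 0.2, -0.6]
finger_gap: 0.024
gripper_force: 30.1
```

```bash
python3 go.py p30:.022 c1:.056
```

```text
t 28.6667 pos [ 0.4397 -0.0863  0.1693] yaw_y -9.92 tilt [ 0.01 -0.  ] gap 0.024 F [ 0.8  0.2 -0.6] turn units 0.01
p30:.022 [0.1 0.9 0.3]
c1:.056 [220.6 187.4 -33.7]
```

Call:
drive_tool --moves '[0,0,-0.01,0,1,0,0,-0.025,0,1,0,0,-0.035,0,1,0,0,-0.035,0,1,0,0,-0.03,0,1,0,0,-0.015,0,1,0.0047,0.004,0,0,1,0.0113,0.0096,0,0,1,0.0189,0.016,0,0,1,0.0189,0.016,0,0,1,0.0189,0.016,0,0,1,0.0189,0.016,0,0,1,0.0189,0.016,0,0,1,0.0189,0.016,0,0,1,0.0189,0.016,0,0,1,0.0189,0.016,0,0,1,0.0189,0.016,0,0,1,0.0189,0.016,0,0,1,0.0113,0.0096,0,0,1,0.0043,0.0042,0,0,1]'

```text
clock: 30.33
ee_pos: [0.663, 0.1008, 0.3172]
orientation: [0.765, 0.644, -0.001, -0.001]
ft_force: [0.0, -0.3, -0.8]
finger_gap: 0.0241
gripper_force: 30.0
```

Call:
drive_tool --moves '[0,0,0,0,1,0,0,0,0,1,0,0,0,0,1,0,0,0,0,1,0,0,0,0,1]'

```text
clock: 30.75
ee_pos: [0.6619, 0.0981, 0.3195]
orientation: [0.766, 0.643, -0.0, -0.0]
ft_force: [-0.7, -0.2, -0.5]
finger_gap: 0.0242
gripper_force: 30.0
```

```bash
python3 go.py c1:.0563
```

```text
t 30.75 pos [0.6619 0.0981 0.3195] yaw_y -9.97 tilt [-0.01 -0.  ] gap 0.0242 F [-0.7 -0.2 -0.5] turn units 0.01
c1:.0563 [  0.7   0.3 116.2]
```

Call:
drive_tool --moves '[0.0003,0.0001,0.01,0,1,0,0,0.022,0,1,0,0,0.025,0,1,0,0,0.024,0,1,0,0,0.016,0,1,0,0,0.01,0,1,0,0,0.004,0,1,0,0,0,0,1,0,0,0,0,1,0,0,0,0,1,0,0,0,0,1,0,0,0,0,1,0,0,0,0,1]'

```text
clock: 31.83
ee_pos: [0.6627, 0.0991, 0.2091]
orientation: [0.766, 0.643, 0.0, 0.0]
ft_force: [0.9, -0.9, -0.8]
finger_gap: 0.0242
gripper_force: 30.0
```

```bash
python3 go.py c1:.0563
```

```text
t 31.8333 pos [0.6627 0.0991 0.2091] yaw_y -9.92 tilt [ 0.07 -0.  ] gap 0.0242 F [ 0.9 -0.9 -0.8] turn units 0.01
c1:.0563 [-0.3 -0.4  5.8]
```

Call:
drive_tool --moves '[-0.0001,-0.0002,0.0015,0,1,0,0,0.0015,0,1,0,0,0.001,0,1,0,0,0.001,0,1,0,0,0.0007,0,1,0,0,0,0,1,0,0,0,0,1,0,0,0,0,1]'

```text
clock: 32.5
ee_pos: [0.6622, 0.099, 0.2033]
orientation: [0.766, 0.643, -0.0, -0.0]
ft_force: [-3.4, -0.1, 5.5]
finger_gap: 0.0243
gripper_force: 30.0
```

```bash
python3 go.py c1:.0563
```

```text
t 32.5 pos [0.6622 0.099  0.2033] yaw_y -9.91 tilt [-0.03 -0.01] gap 0.0243 F [-3.4 -0.1  5.5] turn units 0.01
c1:.0563 [-0.2  0.2  0. ]
```

Release, rise and back off toward the robot for a clear view.

Call:
drive_tool --moves '[0,0,0,0,0.6,0,0,0,0,0.3,0,0,0,0,0,0,0,0,0,0,0,0,0,0,0,0,0,-0.01,0,0,0,0,-0.02,0,0,0,0,-0.03,0,0,0,0,-0.03,0,0,0,0,-0.03,0,0,0,0,0,0,0]'

```text
clock: 33.42
ee_pos: [0.6644, 0.0991, 0.3313]
orientation: [0.766, 0.643, 0.005, 0.004]
ft_force: [1.2, -0.5, 0.4]
finger_gap: 0.0882
gripper_force: 0.0
```

Call:
drive_tool --moves '[0.01,-0.01,0,0,0,0.02,-0.02,0,0,0,0.02,-0.02,0,0,0,0.02,-0.02,0,0,0,0.02,-0.02,0,0,0,0.02,-0.02,0,0,0,0.02,-0.02,0,0,0,0.02,-0.02,0,0,0,0.02,-0.02,0,0,0,0.02,-0.02,0,0,0,0.02,-0.02,0,0,0,0.02,-0.02,0,0,0,0.01,-0.01,0,0,0,0,0,0,0,0,0,0,0,0,0,0,0,0,0,0,0,0,0,0,0]'

```text
clock: 34.83
ee_pos: [0.4679, 0.3757, 0.3224]
orientation: [0.766, 0.643, -0.0, 0.0]
ft_force: [0.8, -0.3, 0.1]
finger_gap: 0.0881
gripper_force: 0.0
```

```bash
python3 - <<'E'
from meas import *
from go import T as G
p,d=get_image("side");p=p[:,:,::-1].copy();t,_=get_image("top");t=t[:,:,::-1].copy()
for c,h in(("c4",84),("c3",66),("c2",48),("c1",30)):
  z=.034+h/1000
  for n,q in(("side",p),("top",t)):
    uv=proj(n,[*G[c],z])[0];e,a=dark(q,uv,3.2);w=plane(n,[e],z)[0];print(c,h,n,round(a,1),w[:2].round(4),'d mm',((w[:2]-G[c])*1000).round(1))
f=lambda q:cv2.resize(q,None,fx=3,fy=3,interpolation=cv2.INTER_CUBIC)
cv2.imwrite("pics/f.png",np.hstack([f(p[140:270,300:430]),f(t[110:240,300:430])]))
cv2.imwrite("pics/ft.png",t)
E
```

```text
t 34.8333 pos [0.4679 0.3757 0.3224] yaw_y -10.01 tilt [-0.   -0.02] gap 0.0881 F [ 0.8 -0.3  0.1] turn units -0.00
c4 84 side 4.7 [ 0.6262 -0.1093] d mm [ 1.9 -1.3]
c4 84 top 6.4 [ 0.6243 -0.1077] d mm [-0.   0.3]
c3 66 side 4.5 [ 0.637  -0.0447] d mm [ 1. -1.]
c3 66 top 6.3 [ 0.6356 -0.0435] d mm [-0.4  0.2]
c2 48 side 4.3 [0.651  0.0313] d mm [1.2 0. ]
c2 48 top 6.6 [0.6497 0.0324] d mm [-0.1  1.1]
c1 30 side 4.7 [0.6634 0.0987] d mm [ 1.1 -0.1]
c1 30 top 6.1 [0.6622 0.0999] d mm [-0.1  1.1]
```

View pics/f.png

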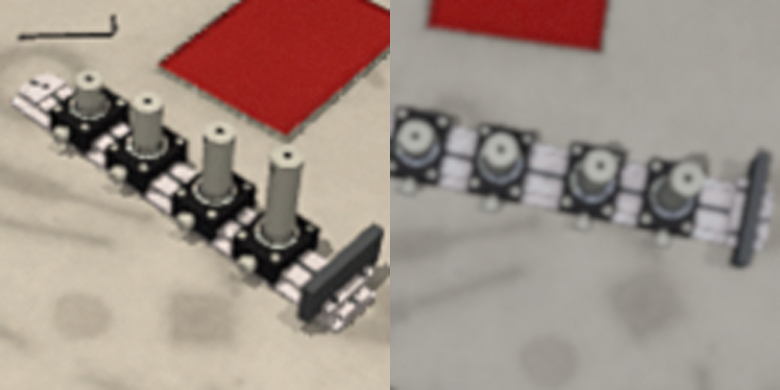

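View pics/ft.png

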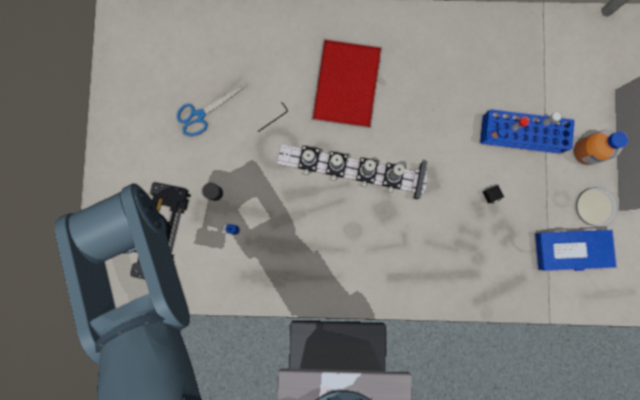

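All four posts stand upright and centred: their tops in the side half are at (88,78), (147,101), (218,131) and (287,155), rising towards the plate. The canister at (212,191) and the blue look-alike at (231,229) haven't moved, and the arm is clear.

```bash
python3 -c "from bench import close_job; print(close_job())"
```

```text
the job is handed in; nothing more can be done
None
```

The job is handed in at about 35 s: posts 84, 66, 48 and 30 stand on carriers 4, 3, 2 and 1, tallest beside the end plate, each within about 2 mm of its ring's centre, and the canister and blue look-alike were left untouched.

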